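# Find the heavy side of a blower's fan wheel by feel and hold it down

## Robot

A 6-joint arm with a two-finger parallel gripper is mounted at the origin on the work surface. World frame = base frame: x ahead of the robot, y to its left, z up, the work surface at z = 0. Lengths are in m, angles in degrees, forces in N, time in s.
With the tool pointing down it reaches from about 0.25 to 0.725 m from the base axis. Payload 9.7 kg.
Tool frame: the origin (TCP) lies on the centre line of the jaws, within the pads' length; the fingertips stand 14 mm ahead of it and the grasp point (between the pads) lies 5 mm behind it; z points along the fingers, y is the line along which they close (so a half turn about z gives the same grasp; the last joint's range is limited). The gripper opens to 85 mm and grips with 20 to 120 N. Pads are 22 mm wide; open, the fingers measure 114 mm over their backs; the gripper's body (76 mm by 85 mm) begins 54 mm behind the grasp point. The pads swing forward as they close: fully open they stand 13 mm farther back than shut.
Start: joints at [-63.598, 4.979, 10.078, 95.1, 0, 90], TCP at [0.245, -0.493, 0.245] pointing down, gripper open.
Joint ranges: [-179.16, 179.16], [-48.56, 103.87], [-65.8, 70.77], [-126.05, 130.52], [-82.76, 87.17], [-180, 180]. Speed limits (degrees/s): [127.2, 127.2, 147.25, 180, 180, 180].

## Interface

Orientations are given as [roll, pitch, yaw] about the fixed x, y, z axes, in that order (R = Rz(yaw) Ry(pitch) Rx(roll)).
In Python, from workcell import bot, camera, get_calibration, ticket gives the robot as it stands. The module is installed in compiled form; this text tells all that it offers.
- The arm moves only by the tool send_rows, never from a script. Its arguments are lists of equal length, an entry for each row: "linear": the shift along the tool's x, y, z in m, a list of three; "twist": the turn, a rotation vector about the tool's x, y, z in units of 10 degrees (1.0 is 10 degrees), a list of three; "gripper": the opening in per cent of the stroke, from 0 (shut) to 100 (fully open). In form: {"linear": [[x, y, z], ...], "twist": [[wx, wy, wz], ...], "gripper": [gripper, ...]}. A call has 1 to 8 rows; each row shifts and turns the commanded pose from where the row before left it, along the tool's axes as they then stand; what a row does not reach is not made up. A row lasts 1/8 s, in which the tool goes at most 62.5 mm and 10.7 degrees, less where a joint would pass 70% of its speed; a pose out of reach is approached as far as the arm can. A call with a gripper value outside its range is refused whole. The fingers move at their own pace and stop on an object; "grip_force" is the grip in N (left out, the last holds). Time passes only in rows, so rows that do not move let the fingers close. It gives the time, the measured TCP pose, the force, the opening and the grip force at its end, in the units of the state.
- bot.get_obs(): the state, without advancing time (a new reading comes with each control period).
- camera(name): name is "scene" or "top" or "wrist"; returns the picture (384x512x3 uint8, red, green, blue); there is no depth.
- get_calibration(name): a dict with "fx", "fy", "cx", "cy" (pixels), "k1" (the pictures are not rectified: a ray, as slopes to the right and down, at radius r is drawn at 1 + k1 r^2 times it, then the intrinsics apply), "origin" and "orientation" of the camera in the world; the wrist camera has in their place "hand_eye" (4x4, takes a point from camera to tool coordinates, whose origin is the TCP and whose axes are the flange's). Camera axes: x right, y down, z forward; pixel columns grow to the right and rows downward; lengths in m; the calibration is good to about 2 mm. A picture is of the moment at which its call begins: read the wrist's pose just before it. get_calibration takes no time and is no camera call.
- ticket.job_done(): hands the job in; it is judged then, once.
The state is a dict: "time": time; "q": joint angles; "qd": joint speeds; "joint_efforts": joint torques, N m; "ee_pos": TCP position; "tcp_rot": TCP orientation; "wrist_force": force on the tool from outside, world axes, zero at the start; "torque": the same for the moment, N m; "opening": finger opening in m; "grasp_force": force on a finger pad.
Only numpy, scipy, OpenCV 4.12 (cv2) and the standard library are available. Lean on these libraries where they do the work, as an engineer would, in place of code of your own. Each camera call takes 0.05 s, during which the arm holds its last target. There are 200 camera calls.

## Task

Throw the clamp lever right down so that the blower motor is held on its service plate. Only then turn the fan wheel by hand to feel which side of it is heavy and bring the heavy side to the very bottom. Finish while still holding it there, motionless, with one of its blades firmly pinched, so that a balance clip can be fitted; leave the other things on the bench where they are.

Things in the scene. Friction and masses are not known exactly. Their poses are not given: they have to be found in the camera images.
- blower: extraction blower motor and fan wheel, casing off, fixed to an aluminium service plate 200 x 320 x 10 mm; never moves. Origin on the bench; z up; y along the shaft, from the fan wheel towards the motor and then the clamp; x level, square to the shaft. Plate from y -115 to +205 mm; motor 98 mm across (ribs to 101), y 0 to +114, shaft axis 118 mm above the bench
- impeller: cast fan wheel; origin on the shaft, 118 mm above the bench, at y -55 mm of the blower. Axes as the blower's but turning with the wheel about y, the level shaft. Six flat radial blades 60 degrees apart, one along its z, 8 mm thick, tips 95 mm from the shaft, from y -26 to +14 mm (free side -y); back plate 190 mm across, y +14 to +20. Push or pinch a blade near its tip, across the 8 mm
- wheel_hub (a point): end of the shaft on the wheel's free side, 97 mm along the blower's -y. Feel of the wheel: nothing shows its heavy side, elsewhere each time. Bearing drag 0.34 N m; imbalance 0.23 to 0.31 N m, 3 N at 85 mm radius with the heavy side level with the shaft. Left alone it only creeps, heavy side sinking at most 0.03 rad/s; leaning on a resting finger it presses with the imbalance alone after 1 to 2 s
- lever (a joint): cam lever of the strap clamp that holds the motor foot, rad: 0 when down level, against its stop, pointing along the blower's +y; grows as it rises, starts at 0.85 to 1.2. Stays where it is left (drag 0.2 N m). Its pivot lies on the blower's centre plane (x 0), 165 mm along y, 46 mm above the bench
- lever_grip (a point): middle of the lever's round black hand grip (20 mm thick, 44 mm long plus round ends), 95 mm from the pivot; when the lever is down it lies 50 mm above the bench, the grip's upper side at 60 mm
- screwdriver: screwdriver lying on the bench beside the service plate, towards the robot; leave it alone
- wrench: steel spanner lying on the bench beyond the service plate; leave it alone
- clip_dish: small round steel dish of balance clips, 84 mm wide, 26 mm high, beyond the service plate; leave it alone
- inlet_ring: flat aluminium inlet ring of the blower, 160 mm wide, 22 mm high, on the right; leave it alone
- tape_roll: roll of packing tape, 110 mm wide, 48 mm high, lying flat, on the left; leave it alone
- spray_can: spray can, 66 mm wide, 190 mm high, on the right; leave it alone
- mailer: closed cardboard mailer, 150 x 210 x 36 mm, on the left; leave it alone

How it is judged (in metres and radians):
On the way, in this order (a step that is already met when the one before it is completed fails the run):
1. the clamp lever is right down (value of joint lever below 0.12 rad), for 0.2 s.
2. the wheel is gripped with its heavy side at the bottom (value of joint lever below 0.12 rad and contact force between the fingers and impeller above 8 N and height (world z) of heavy_side_c0 below 0.0569 m), for 0.5 s.
At the end, for the whole second after the job is handed in: Lever down (within 0.12 rad of its stop); the fan wheel gripped by the fingers (contact over 8 N) and still (under 0.1 rad/s), its heavy side within 20 degrees of straight down; every other thing on the bench within 40 mm of where it started (all of step 2 and angular speed of impeller below 0.1 rad/s and distance of each of screwdriver, wrench, clip_dish, inlet_ring, tape_roll, spray_can, mailer from where it was at the start of the episode below 0.04 m); the arm keeps its last pose, push and grip.
It fails at once if the fan wheel is handled before the clamp lever is down (value of joint lever above 0.2 rad and contact force between the fingers and impeller above 1 N).
It also fails if it takes over 72 s, if anything falls off the work surface, if the arm or the gripper's body presses on something with over 40 N, if the wrist force passes 120 N, or if a joint passes its speed limit or range.

## Working session

There is one attempt and no reset: what is moved stays moved. The work goes in short steps, Python scripts to look and compute and a tool call to move; the robot and the scene stay as the last step left them, time stands still between calls to the robot, and variables do not carry over. Pictures are saved under pics/ and viewed, at most 10 in all, crops included, and the job is handed in when it is done.

Besides the shell and the picture viewer there is one more tool, called after "Emit:" by a JSON object that holds its "op" and its "data". send_rows: Moves the arm, as the interface text tells. Its arguments: {"type":"object","properties":{"linear":{"type":"array"},"twist":{"type":"array"},"gripper":{"type":"array"},"grip_force":{"type":"number"}},"required":["linear","twist","gripper"]}

```bash
ls; mkdir -p pics
python3 - <<'E'
from workcell import bot,camera,get_calibration
import cv2
o=bot.get_obs();print(o)
for n in("scene","top"):
    c=get_calibration(n);print(n,c)
    im=camera(n);cv2.imwrite(f"pics/{n}0.png",im[:,:,::-1])
print(get_calibration("wrist"))
E
```

```text
pics
{'time': 0.0, 'q': array([-6.35987044e+01,  5.01170139e+00,  1.00327169e+01,  9.51012544e+01,
       -1.54647886e-04,  9.00006297e+01]), 'qd': array([ 0.00045846,  0.0339874 , -0.15054443,  0.03651989, -0.0414201 ,
       -0.04324915]), 'joint_efforts': array([-4.18761711e-04, -5.20389032e+01,  4.64800715e+01,  1.64864247e-02,
       -8.06374555e-05, -7.13425948e-06]), 'ee_pos': array([ 0.24445653, -0.49242817,  0.24456175]), 'tcp_rot': array([-1.79919761e+02,  1.55529531e-04,  2.64006662e+01]), 'wrist_force': array([-0.03830809, -0.0765792 , -0.16072793]), 'torque': array([-0.00613729,  0.0177285 , -0.03930459]), 'grasp_force': 0.0, 'opening': 0.08588449634694398}
scene {'fx': 384.93944005624826, 'fy': 384.93944005624826, 'cx': 258.1131101411079, 'cy': 200.61578903617635, 'k1': -0.04761248810678006, 'origin': array([1.43438392, 0.61413683, 0.99107124]), 'orientation': array([-130.18695444,    1.21144156,  121.64580583])}
top {'fx': 428.625654531591, 'fy': 428.625654531591, 'cx': 257.15430703544735, 'cy': 195.63367306508542, 'k1': -0.16070118395008945, 'origin': array([0.37007001, 0.05064801, 1.38366582]), 'orientation': array([-1.72364043e+02, -3.95990800e-02, -9.10031299e+01])}
{'fx': 343.4676504558847, 'fy': 343.4676504558847, 'cx': 254.92971805094982, 'cy': 196.58333455503575, 'k1': -0.005282595026417892, 'hand_eye': array([[ 6.91816996e-04, -9.54058399e-01, -2.99619915e-01,
         7.71852936e-02],
       [ 9.99999730e-01,  5.85692972e-04,  4.44000894e-04,
         1.39999350e-03],
       [-2.48117504e-04, -2.99620141e-01,  9.54058546e-01,
        -1.29483106e-01],
       [ 0.00000000e+00,  0.00000000e+00,  0.00000000e+00,
         1.00000000e+00]])}
```

View pics/scene0.png

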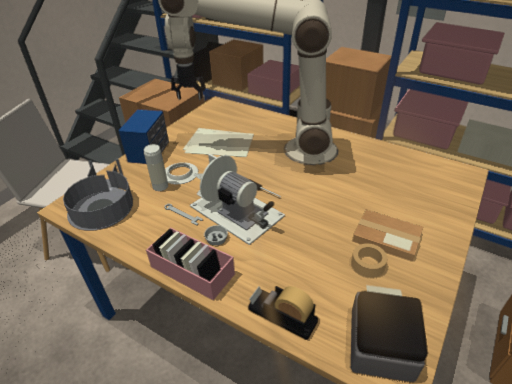

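View pics/top0.png

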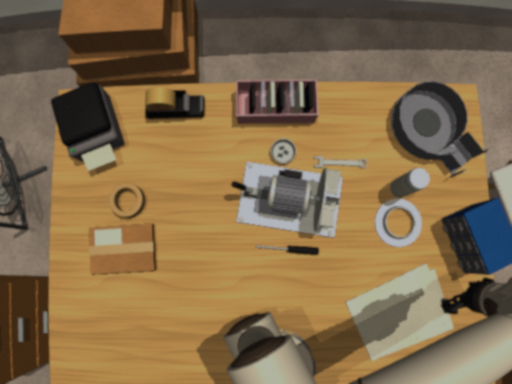

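The scene shows the blower mid-bench, with the wheel on the robot's right and the lever on its left. In the top view the plate spans about (237-343, 163-236), the wheel is near x=328 and the lever tip near (237,185). I'll enlarge both to read corners.

Run:
```python
import cv2
a=cv2.imread("pics/top0.png")[150:250,222:355];b=cv2.imread("pics/scene0.png")[145:245,180:300]
cv2.imwrite("pics/topc.png",cv2.resize(a,None,fx=6,fy=6,interpolation=cv2.INTER_CUBIC))
cv2.imwrite("pics/scenec.png",cv2.resize(b,None,fx=6,fy=6,interpolation=cv2.INTER_CUBIC))
```

```text
(no output)
```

View pics/topc.png

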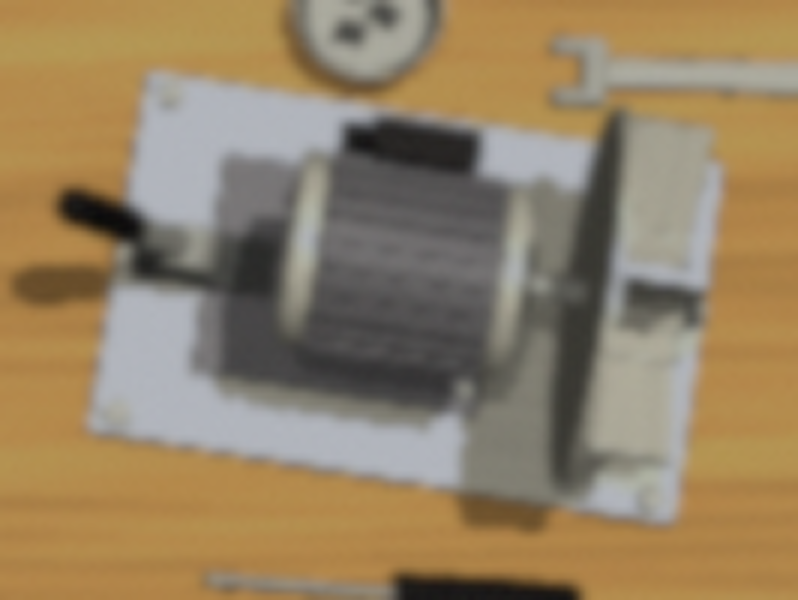

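View pics/scenec.png

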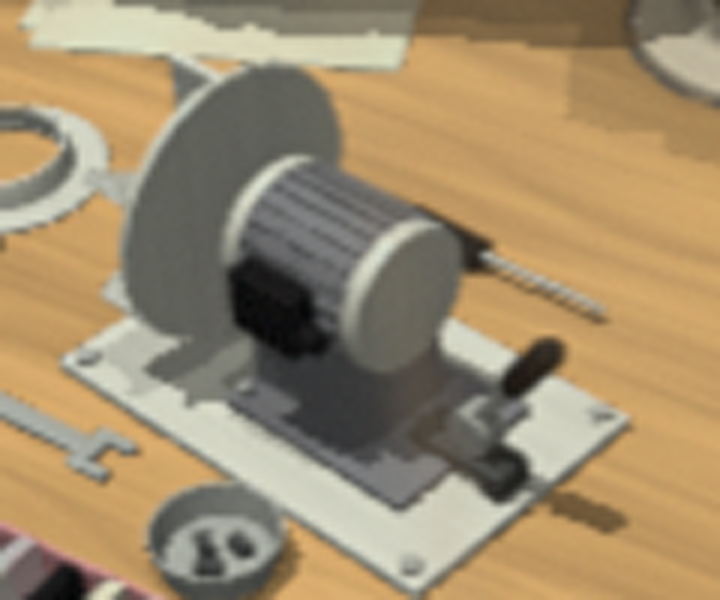

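Top crop shows plate corners at crop (150,70), (90,432), (675,522), (722,160) and the lever grip at (98,213). The scene crop shows corners at (62,362), (630,420), (418,590) and the grip at (533,367).

```bash
cat > h.py <<'E'
import numpy as np,cv2
from scipy.spatial.transform import Rotation as R
from scipy.optimize import least_squares
from workcell import bot,camera,get_calibration
def rot(e): return R.from_euler('xyz',e,degrees=True)
def proj(name,P,obs=None):
    c=get_calibration(name);P=np.atleast_2d(P)
    if name=="wrist":
        p=rot(obs['tcp_rot']).inv().apply(P-obs['ee_pos']);H=c['hand_eye'];q=(p-H[:3,3])@H[:3,:3]
    else: q=rot(c['orientation']).inv().apply(P-c['origin'])
    s=q[:,:2]/q[:,2:];s=s*(1+c['k1']*(s**2).sum(1,keepdims=True))
    return s*[c['fx'],c['fy']]+[c['cx'],c['cy']]
def B2W(b,P):
    P=np.atleast_2d(P);return R.from_euler('z',b[2]).apply(P)+[b[0],b[1],0]
def delta(pos,Rt):
    "tool-frame shift and twist (10deg) from the present pose"
    o=bot.get_obs();r=rot(o['tcp_rot'])
    return r.inv().apply(np.array(pos)-o['ee_pos']).round(4),((r.inv()*Rt).as_rotvec(degrees=True)/10).round(3)
E
python3 - <<'E'
from h import *
T=np.array([[150,70],[90,432],[675,522],[722,160]])/6+[222,150]
Tp=np.array([[.1,.205,.01],[-.1,.205,.01],[-.1,-.115,.01],[.1,-.115,.01]])
S=np.array([[62,362],[630,420],[418,590]])/6+[180,145]
Sp=np.array([[.1,-.115,.01],[-.1,.205,.01],[.1,.205,.01]])
f=lambda b:np.r_[(proj("top",B2W(b,Tp))-T).ravel(),(proj("scene",B2W(b,Sp))-S).ravel()]
s=least_squares(f,[.45,0,-.1]);b=s.x;print(b,np.degrees(b[2]),s.fun.round(1))
np.save("b.npy",b)
g=lambda t:np.r_[(proj("top",B2W(b,gp(t)))-np.array([98,213])/6-[222,150]).ravel(),(proj("scene",B2W(b,gp(t)))-np.array([533,367])/6-[180,145]).ravel()]
a0=np.arctan2(.004,.095)
gp=lambda t:np.array([0,.165+.0951*np.cos(t+a0),.046+.0951*np.sin(t+a0)])
for t in(.85,.95,1.05,1.15):print(t,g(t[0] if hasattr(t,'__len__') else t).round(1),B2W(b,gp(t)))
print("pivot",B2W(b,[0,.165,.046]),"down grip",B2W(b,gp(0)),"wheel",B2W(b,[0,-.055,.118]))
E
```

```text
[ 0.53376768 -0.10375135 -0.17383278] -9.959884540126678 [-1.  -0.2 -0.9 -0.2 -0.   0.1  0.2 -0.1 -0.9 -0.9 -0.  -1.2 -0.4 -0.3]
0.85 [-5.1 -0.5  3.2  1.2] [[0.57263203 0.11756538 0.12002389]]
0.95 [-2.6 -0.4  1.5 -0.9] [[0.57130227 0.10999292 0.12561445]]
1.05 [ 0.  -0.2 -0.3 -3. ] [[0.56988262 0.10190859 0.13040954]]
1.15 [ 2.9  0.  -2.2 -4.9] [[0.56838727 0.09339314 0.13436123]]
pivot [[0.56230585 0.05876195 0.046     ]] down grip [[0.57873965 0.15234579 0.05000067]] wheel [[ 0.52425495 -0.15792245  0.118     ]]
```

Emit:
{"op": "send_rows", "data": {"linear": [[0,0,-0.02],[0,0,-0.02],[0,0,-0.02],[0,0,-0.02],[0,0,-0.02],[0,0,-0.02]], "twist": [[0,0,-0.9],[0,0,-0.9],[0,0,-0.9],[0,0,-0.9],[0,0,-0.9],[0,0,-0.86]], "gripper": [0,0,0,0,0,0], "grip_force": 40}}

```text
time: 0.85
ee_pos: [0.2445, -0.4926, 0.3656]
tcp_rot: [-180.0, -0.0, 80.3]
wrist_force: [-1.0, -0.2, 0.3]
opening: 0.0004
grasp_force: 0.0
```

```bash
cat >> h.py <<'E'
b=np.load("b.npy")
def state():
    "TCP in the blower frame, tilt relative to tool-down yaw, force in the blower frame"
    o=bot.get_obs();z=R.from_euler('z',b[2]);p=z.inv().apply(o['ee_pos']-[b[0],b[1],0])
    print("t",round(o['time'],2),"p",p.round(4),"rpy",o['tcp_rot'].round(2),"F",z.inv().apply(o['wrist_force']).round(2),"M",z.inv().apply(o['torque']).round(3),"op",round(o['opening'],4),"g",round(o['grasp_force'],1));return o,p
E
python3 - <<'E'
from h import *
state()
a0=.042
for t in np.linspace(1.1,-.05,13):
    f=t+a0;print(round(t,2),np.round([.165+.0951*np.cos(f)-.01*np.sin(f)-.011*np.sin(max(t,0)),.046+.0951*np.sin(f)+.01*np.cos(f)+.014],3))
E
```

```text
t 0.85 p [-0.2176 -0.433   0.3656] rpy [-1.7998e+02 -3.0000e-02  8.0290e+01] F [-0.94 -0.36  0.25] M [-0.033  0.004  0.026] op 0.0004 g 0.0
1.1 [0.186 0.151]
1.0 [0.195 0.147]
0.91 [0.203 0.143]
0.81 [0.212 0.138]
0.72 [0.22  0.133]
0.62 [0.227 0.126]
0.52 [0.234 0.12 ]
0.43 [0.241 0.112]
0.33 [0.246 0.104]
0.24 [0.251 0.096]
0.14 [0.255 0.087]
0.05 [0.258 0.078]
-0.05 [0.26  0.069]
```

Emit:
{"op": "send_rows", "data": {"linear": [[0.0434,0.0155,0],[0.0434,0.0155,0],[0.0434,0.0155,0],[0.0434,0.0155,0],[0.0434,0.0155,0],[0.0434,0.0155,0],[0.0434,0.0155,0],[0.0434,0.0155,0]], "twist": [[0,0,0],[0,0,0],[0,0,0],[0,0,0],[0,0,0],[0,0,0],[0,0,0],[0,0,0]], "gripper": [0,0,0,0,0,0,0,0]}}

```text
time: 1.85
ee_pos: [0.4275, -0.1708, 0.3651]
tcp_rot: [-180.0, -0.0, 80.0]
wrist_force: [0.2, -0.9, -1.6]
opening: 0.0002
grasp_force: 0.0
```

Emit:
{"op": "send_rows", "data": {"linear": [[0.0434,0.0155,0],[0.0434,0.0155,0],[0.0434,0.0155,0],[0.0434,0.0155,0],[0.0434,0.0155,0],[0.0434,0.0155,0],[0,0,0.05],[0,0,0.05]], "twist": [[0,0,0],[0,0,0],[0,0,0],[0,0,0],[0,0,0],[0,0,0],[0,0,0],[0,0,0]], "gripper": [0,0,0,0,0,0,0,0]}}

```text
time: 2.85
ee_pos: [0.5643, 0.0689, 0.2635]
tcp_rot: [180.0, -0.0, 80.1]
wrist_force: [0.8, 0.7, -0.0]
opening: -0.0002
grasp_force: 0.0
```

Run:
```python
from h import *
state()
im=camera("wrist");cv2.imwrite("pics/w1.png",im[:,:,::-1])
```

```text
t 2.85 p [0.0003 0.1753 0.2635] rpy [179.99  -0.    80.07] F [ 0.65  0.85 -0.04] M [ 0.04   0.003 -0.021] op -0.0002 g 0.0
```

View pics/w1.png

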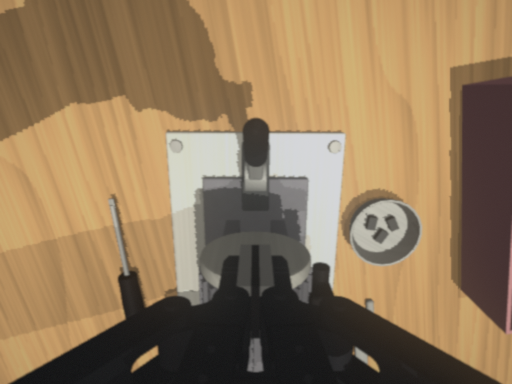

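The wrist view shows the lever grip at (256,140), in line with the shut fingers, so the pose estimate is good. I'll descend behind it and sweep the arc.

Emit:
{"op": "send_rows", "data": {"linear": [[-0.008,0,0.05],[0,0,0.05],[0.015,0,0.01],[0.013,0,0.008],[0.017,0,0.009],[0.015,0,0.012],[0.013,0,0.015],[0.011,0,0.017]], "twist": [[0,0,0],[0,0,0],[0,0,0],[0,0,0],[0,0,0],[0,0,0],[0,0,0],[0,0,0]], "gripper": [0,0,0,0,0,0,0,0]}}

```text
time: 3.9
ee_pos: [0.5771, 0.1438, 0.0933]
tcp_rot: [180.0, 0.0, 80.0]
wrist_force: [0.3, -1.8, 0.5]
opening: -0.0002
grasp_force: 0.9
```

Emit:
{"op": "send_rows", "data": {"linear": [[0.005,0,0.013],[0.003,0,0.01],[0.001,0,0.005],[0,0,0.003],[0,0,0]], "twist": [[0,0,0],[0,0,0],[0,0,0],[0,0,0],[0,0,0]], "gripper": [0,0,0,0,0]}}

```text
time: 4.53
ee_pos: [0.5786, 0.1501, 0.0721]
tcp_rot: [179.7, 0.0, 79.9]
wrist_force: [-28.1, -15.6, 66.9]
opening: 0.0002
grasp_force: 33.8
```

Run:
```python
from h import *
state()
```

```text
t 4.53 p [0.0003 0.2578 0.0721] rpy [1.7967e+02 2.0000e-02 7.9910e+01] F [-24.97 -20.22  66.94] M [-4.36   5.315 -0.082] op 0.0002 g 33.8
```

Emit:
{"op": "send_rows", "data": {"linear": [[0,0,-0.03],[0,0,-0.05],[0,0,-0.055],[0,0,-0.055],[0,0,-0.055],[0,0,-0.02]], "twist": [[0,0,0],[0,0,0],[0,0,0],[0,0,0],[0,0,0],[0,0,0]], "gripper": [0,0,0,0,0,0]}}

```text
time: 5.28
ee_pos: [0.5789, 0.1518, 0.3317]
tcp_rot: [179.8, -0.1, 80.0]
wrist_force: [1.1, -0.3, 0.3]
opening: 0.0003
grasp_force: 0.0
```

Emit:
{"op": "send_rows", "data": {"linear": [[-0.053,0,0],[-0.053,0,0],[-0.053,0,0],[-0.053,0,0],[-0.053,0,0],[-0.053,0,0],[-0.052,0,0],[-0.052,0,0]], "twist": [[0,0,0],[0,0,0],[0,0,0],[0,0,0],[0,0,0],[0,0,0],[0,0,0],[0,0,0]], "gripper": [0,0,0,40,50,50,50,50]}}

```text
time: 6.28
ee_pos: [0.5047, -0.2655, 0.328]
tcp_rot: [180.0, -0.0, 80.0]
wrist_force: [1.1, 0.2, 0.1]
opening: 0.0427
grasp_force: 0.0
```

Run:
```python
from h import *
state()
o=bot.get_obs()
a=camera("wrist");c=camera("scene")[145:245,180:300];t=camera("top")[150:250,222:355]
c=cv2.resize(c,(460,384),interpolation=cv2.INTER_CUBIC)
im=np.hstack([a,cv2.resize(a[190:,:],(1,1)).repeat(384,0)[:, :0] if 0 else c])
im=cv2.resize(im,(800,int(800/im.shape[1]*384)))
cv2.imwrite("pics/w2.png",im[:,:,::-1]);cv2.imwrite("pics/w2raw.png",a[:,:,::-1])
```

```text
t 6.28 p [-0.0007 -0.1644  0.328 ] rpy [ 1.800e+02 -3.000e-02  7.998e+01] F [1.08 0.35 0.1 ] M [ 0.036 -0.075  0.036] op 0.0427 g 0.0
```

View pics/w2.png

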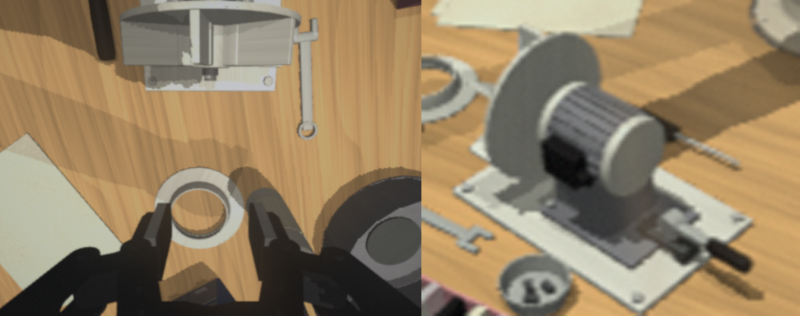

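The lever is level now. The wheel is at the top of the wrist view, with one blade edge near raw (240,45). I'll enlarge it.

Run:
```python
from h import *
o=bot.get_obs();a=cv2.imread("pics/w2raw.png")[0:130,120:390]
cv2.imwrite("pics/w2c.png",cv2.resize(a,None,fx=2.9,fy=2.9,interpolation=cv2.INTER_CUBIC))
for d in range(-40,45,5):
    f=np.radians(d);P=[[.095*np.sin(f),y,.118+.095*np.cos(f)] for y in(-.081,-.041)]
    print(d,((proj("wrist",B2W(b,P),o)-[120,0])*2.9).round(0).tolist())
```

```text
-40 [[146.0, 225.0], [134.0, 50.0]]
-35 [[168.0, 225.0], [156.0, 46.0]]
-30 [[193.0, 224.0], [182.0, 42.0]]
-25 [[220.0, 223.0], [211.0, 38.0]]
-20 [[250.0, 223.0], [242.0, 35.0]]
-15 [[283.0, 222.0], [276.0, 32.0]]
-10 [[317.0, 222.0], [312.0, 30.0]]
-5 [[352.0, 221.0], [349.0, 29.0]]
0 [[387.0, 221.0], [387.0, 28.0]]
5 [[423.0, 221.0], [424.0, 29.0]]
10 [[458.0, 221.0], [461.0, 30.0]]
15 [[492.0, 221.0], [497.0, 31.0]]
20 [[525.0, 221.0], [531.0, 33.0]]
25 [[555.0, 222.0], [563.0, 36.0]]
30 [[583.0, 222.0], [592.0, 40.0]]
35 [[608.0, 223.0], [618.0, 44.0]]
40 [[630.0, 223.0], [641.0, 48.0]]
```

View pics/w2c.png

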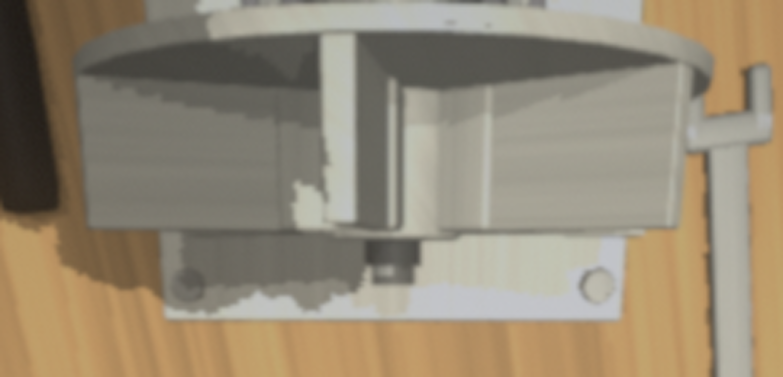

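The blade edge spans crop x 322-357, so the blade stands at about -6.5° from the top (towards the robot). I'll go above it, tilted to match, and settle for a force bias.

Emit:
{"op": "send_rows", "data": {"linear": [[0.052,-0.008,0.02],[0.0514,-0.007,0.025],[0,0,0.026],[0,0,0],[0,0,0]], "twist": [[0,0,0],[0,0,0],[-0.65,0,0],[0,0,0],[0,0,0]], "gripper": [50,50,50,50,50]}}

```text
time: 7.05
ee_pos: [0.509, -0.1595, 0.2597]
tcp_rot: [173.4, 0.0, 80.0]
wrist_force: [-0.0, -0.7, 0.3]
opening: 0.0425
grasp_force: 0.0
```

Run:
```python
from h import *
state()
```

```text
t 7.05 p [-0.0147 -0.0592  0.2597] rpy [1.7342e+02 2.0000e-02 8.0000e+01] F [ 0.1  -0.67  0.28] M [0.017 0.054 0.049] op 0.0425 g 0.0
```

Emit:
{"op": "send_rows", "data": {"linear": [[-0.001,-0.001,0.033],[-0.001,-0.0005,0.0325],[0,0,0],[0,0,0],[0,0,0],[0,0,0],[0,0,0],[0,0,0]], "twist": [[0,0,0],[0,0,0],[0,0,0],[0,0,0],[0,0,0],[0,0,0],[0,0,0],[0,0,0]], "gripper": [50,50,0,0,0,0,0,0], "grip_force": 40}}

```text
time: 8.05
ee_pos: [0.5143, -0.1628, 0.1939]
tcp_rot: [173.3, 0.1, 80.0]
wrist_force: [-3.3, -1.1, 5.7]
opening: 0.0073
grasp_force: 44.0
```

```bash
cat >> h.py <<'E'
def feel():
    o,p=state();z=R.from_euler('z',b[2]).inv()
    F=z.apply(o['wrist_force']);M=z.apply(o['torque']);r=p-[0,-.055,.118]
    print("phi",round(np.degrees(np.arctan2(r[0],r[2])),2),"r",round(np.hypot(r[0],r[2]),4),"tau_y by F",np.cross(r,F)[1].round(4),"+M",(np.cross(r,F)+M)[1].round(4))
E
python3 -c "from h import *;feel()"
```

```text
t 8.05 p [-0.009  -0.0615  0.1939] rpy [1.7335e+02 5.0000e-02 7.9980e+01] F [-3.04 -1.64  5.7 ] M [-0.389  0.838 -0.081] op 0.0073 g 44.0
phi -6.73 r 0.0765 tau_y by F -0.1799 +M 0.6585
```

Emit:
{"op": "send_rows", "data": {"linear": [[0,0,0],[0,0,0],[0,0,0],[0,0,0],[0,0,0],[0,0,0],[0,0,0],[0,0,0]], "twist": [[0,0,0],[0,0,0],[0,0,0],[0,0,0],[0,0,0],[0,0,0],[0,0,0],[0,0,0]], "gripper": [0,0,0,0,0,0,0,0]}}

```text
time: 9.05
ee_pos: [0.5143, -0.1628, 0.1939]
tcp_rot: [173.3, 0.1, 80.0]
wrist_force: [-4.8, -2.4, 6.5]
opening: 0.0076
grasp_force: 44.0
```

```bash
python3 -c "from h import *;feel()"
```

```text
t 9.05 p [-0.009  -0.0615  0.1939] rpy [1.7335e+02 5.0000e-02 7.9990e+01] F [-4.32 -3.17  6.47] M [-0.387  0.84  -0.148] op 0.0076 g 44.0
phi -6.74 r 0.0765 tau_y by F -0.27 +M 0.5698
```

Emit:
{"op": "send_rows", "data": {"linear": [[0,0,0],[0,0,0],[0,0,0],[0,0,0],[0,0,0],[0,0,0],[0,0,0],[0,0,0]], "twist": [[0,0,0],[0,0,0],[0,0,0],[0,0,0],[0,0,0],[0,0,0],[0,0,0],[0,0,0]], "gripper": [0,0,0,0,0,0,0,0]}}

```text
time: 10.05
ee_pos: [0.5143, -0.1628, 0.1939]
tcp_rot: [173.3, 0.1, 80.0]
wrist_force: [-4.4, -2.4, 6.2]
opening: 0.0076
grasp_force: 44.0
```

```bash
python3 -c "from h import *;feel()"
```

```text
t 10.05 p [-0.009  -0.0615  0.1939] rpy [1.7335e+02 5.0000e-02 7.9980e+01] F [-3.88 -3.14  6.22] M [-0.402  0.839 -0.139] op 0.0076 g 44.0
phi -6.75 r 0.0764 tau_y by F -0.2389 +M 0.6002
```

```bash
cat >> h.py <<'E'
def avg(n=12,tag="",d=.2):
    z=R.from_euler('z',b[2]).inv();L=[]
    for i in range(n):
        camera("top");o=bot.get_obs();L.append(np.r_[z.apply(o['wrist_force']),z.apply(o['torque']),z.apply(o['ee_pos']-[b[0],b[1],0])])
    s=np.std(L,0);m=np.mean(L,0);F,M,p=m[:3],m[3:6],m[6:]
    zt=z.apply(rot(o['tcp_rot']).as_matrix()[:,2]);r=p-[0,-.055,.118]
    phi=np.degrees(np.arctan2(r[0],r[2]));tilt=np.degrees(np.arctan2(-zt[0],-zt[2]))
    T=[(M+np.cross(r-dd*zt,F))[1].round(3) for dd in(d-.01,d,d+.01)]
    print(tag,"t",round(o['time'],2),"phi",phi.round(2),"tilt",tilt.round(2),"r",np.hypot(r[0],r[2]).round(4),"F",F.round(2),"M",M.round(3),"sd",s[:6].round(2),"T",T,"op",round(o['opening'],4),"g",round(o['grasp_force'],1),"by",p[1].round(4))
    open("log.txt","a").write(repr([tag,o['time'],phi,tilt,list(r),list(F),list(M)])+"\n")
E
python3 -c "
from h import *
avg(12,'pinch0')"
```

```text
pinch0 t 10.65 phi -6.74 tilt -6.65 r 0.0765 F [-3.86 -2.16  5.86] M [-0.404  0.805 -0.102] sd [0.43 0.34 0.46 0.02 0.04 0.03] T [np.float64(-0.036), np.float64(-0.068), np.float64(-0.099)] op 0.0074 g 44.0 by -0.0615
```

Emit:
{"op": "send_rows", "data": {"linear": [[0,0.0053,0.0002],[0,0.0053,0.0002],[0,0.0053,0.0002],[0,0.0053,0.0002],[0,0.0053,0.0002]], "twist": [[0.4,0,0],[0.4,0,0],[0.4,0,0],[0.4,0,0],[0.4,0,0]], "gripper": [0,0,0,0,0]}}

```text
time: 11.28
ee_pos: [0.5403, -0.1674, 0.1923]
tcp_rot: [-166.5, 0.1, 80.0]
wrist_force: [-3.1, -2.5, 9.0]
opening: 0.0073
grasp_force: 44.1
```

Emit:
{"op": "send_rows", "data": {"linear": [[0,0.0053,0.0002],[0,0.0053,0.0002],[0,0.0053,0.0002],[0,0.0053,0.0002],[0,0,0],[0,0,0],[0,0,0],[0,0,0]], "twist": [[0.4,0,0],[0.4,0,0],[0.4,0,0],[0.4,0,0],[0,0,0],[0,0,0],[0,0,0],[0,0,0]], "gripper": [0,0,0,0,0,0,0,0]}}

```text
time: 12.28
ee_pos: [0.5597, -0.1708, 0.1841]
tcp_rot: [-150.7, 0.1, 80.0]
wrist_force: [-0.7, -2.4, 8.0]
opening: 0.0076
grasp_force: 44.9
```

```bash
python3 -c "
from h import *
avg(8,'a');avg(12,'b')"
```

```text
a t 12.68 phi 29.3 tilt 29.32 r 0.0758 F [ 0.53 -2.5   7.75] M [-0.517  0.242  0.199] sd [0.38 0.25 0.65 0.03 0.02 0.01] T [np.float64(-0.644), np.float64(-0.678), np.float64(-0.711)] op 0.0072 g 44.8 by -0.0616
b t 13.28 phi 29.29 tilt 29.32 r 0.0758 F [ 0.28 -2.69  7.59] M [-0.502  0.233  0.213] sd [0.58 0.38 0.35 0.02 0.03 0.03] T [np.float64(-0.689), np.float64(-0.724), np.float64(-0.759)] op 0.0072 g 44.8 by -0.0616
```

Emit:
{"op": "send_rows", "data": {"linear": [[0,0,0],[0,0,0]], "twist": [[0,0,0],[0,0,0]], "gripper": [15,15]}}

```text
time: 13.52
ee_pos: [0.5596, -0.1703, 0.1826]
tcp_rot: [-150.6, -0.0, 80.0]
wrist_force: [0.4, 0.1, -1.0]
opening: 0.0125
grasp_force: 0.0
```

```bash
python3 -c "
from h import *
for i in range(5):avg(6,'f%d'%i)"
```

```text
f0 t 13.82 phi 29.68 tilt 29.51 r 0.0741 F [-0.21  0.02  0.25] M [-0.011 -0.44   0.004] sd [0.43 0.34 0.33 0.01 0.03 0.02] T [np.float64(-0.521), np.float64(-0.524), np.float64(-0.527)] op 0.0134 g 0.0 by -0.0611
f1 t 14.12 phi 29.56 tilt 29.5 r 0.0742 F [ 0.04 -0.09  0.16] M [-0.005 -0.466  0.006] sd [0.31 0.4  0.34 0.03 0.03 0.03] T [np.float64(-0.477), np.float64(-0.478), np.float64(-0.478)] op 0.0131 g 0.0 by -0.0612
f2 t 14.43 phi 29.48 tilt 29.52 r 0.0742 F [-0.7   0.02  0.43] M [ 0.013 -0.29  -0.017] sd [0.83 0.35 0.35 0.03 0.11 0.01] T [np.float64(-0.508), np.float64(-0.516), np.float64(-0.524)] op 0.0128 g 0.8 by -0.0612
f3 t 14.72 phi 29.41 tilt 29.52 r 0.0742 F [-1.91 -0.14  0.38] M [-0.015 -0.048 -0.018] sd [0.12 0.44 0.48 0.01 0.03 0.02] T [np.float64(-0.536), np.float64(-0.554), np.float64(-0.573)] op 0.0129 g 1.3 by -0.0612
f4 t 15.03 phi 29.46 tilt 29.5 r 0.0742 F [-2.6   0.17  1.33] M [-0.011  0.026 -0.017] sd [0.3  0.68 0.36 0.04 0.03 0.02] T [np.float64(-0.744), np.float64(-0.773), np.float64(-0.802)] op 0.0129 g 1.4 by -0.0612
```

```bash
python3 -c "
from h import *
for i in range(3):avg(8,'g%d'%i)"
```

```text
g0 t 15.43 phi 29.55 tilt 29.49 r 0.0742 F [-2.22  0.29  0.69] M [-0.001  0.007 -0.002] sd [0.43 0.4  0.3  0.03 0.04 0.03] T [np.float64(-0.593), np.float64(-0.616), np.float64(-0.639)] op 0.0128 g 1.2 by -0.0612
g1 t 15.82 phi 29.55 tilt 29.5 r 0.0742 F [-2.32  0.07  0.87] M [-0.002 -0.036 -0.002] sd [0.22 0.39 0.33 0.02 0.03 0.02] T [np.float64(-0.684), np.float64(-0.709), np.float64(-0.733)] op 0.0123 g 1.1 by -0.0612
g2 t 16.23 phi 29.55 tilt 29.5 r 0.0742 F [-2.4  -0.02  0.91] M [-0.028 -0.014 -0.02 ] sd [0.55 0.4  0.48 0.04 0.03 0.05] T [np.float64(-0.684), np.float64(-0.709), np.float64(-0.735)] op 0.0125 g 1.2 by -0.0612
```

Emit:
{"op": "send_rows", "data": {"linear": [[0,0,0],[0,0,0],[0,-0.0065,0.0003],[0,-0.0065,0.0003],[0,-0.0065,0.0003],[0,-0.0065,0.0003],[0,-0.0065,0.0003],[0,-0.0065,0.0003]], "twist": [[0,0,0],[0,0,0],[-0.5,0,0],[-0.5,0,0],[-0.5,0,0],[-0.5,0,0],[-0.5,0,0],[-0.5,0,0]], "gripper": [0,0,0,0,0,0,0,0], "grip_force": 30}}

```text
time: 17.23
ee_pos: [0.5224, -0.1638, 0.1912]
tcp_rot: [179.3, -0.0, 80.0]
wrist_force: [2.3, -0.2, -5.7]
opening: 0.0077
grasp_force: 33.9
```

Emit:
{"op": "send_rows", "data": {"linear": [[0,-0.0065,0.0003],[0,-0.0065,0.0003],[0,-0.0065,0.0003],[0,-0.0065,0.0003],[0,-0.0065,0.0003],[0,-0.0065,0.0003],[0,0,0],[0,0,0]], "twist": [[-0.5,0,0],[-0.5,0,0],[-0.5,0,0],[-0.5,0,0],[-0.5,0,0],[-0.5,0,0],[0,0,0],[0,0,0]], "gripper": [0,0,0,0,0,0,0,0]}}

```text
time: 18.23
ee_pos: [0.4857, -0.1572, 0.1808]
tcp_rot: [149.6, -0.0, 80.0]
wrist_force: [6.7, -0.4, -9.3]
opening: 0.0077
grasp_force: 33.0
```

```bash
python3 -c "
from h import *
for i in range(3):avg(10,'h%d'%i)
print(bot.get_obs()['q'].round(1))"
```

```text
h0 t 18.73 phi -31.02 tilt -30.4 r 0.0734 F [ 5.56  0.82 -7.49] M [ 0.068 -0.119 -0.047] sd [0.27 0.46 0.74 0.02 0.04 0.02] T [np.float64(0.138), np.float64(0.148), np.float64(0.158)] op 0.0076 g 33.3 by -0.061
h1 t 19.23 phi -30.97 tilt -30.4 r 0.0734 F [ 6.23  1.23 -7.19] M [ 0.067 -0.095 -0.025] sd [0.48 0.35 0.37 0.02 0.03 0.02] T [np.float64(0.357), np.float64(0.374), np.float64(0.392)] op 0.0076 g 33.3 by -0.061
h2 t 19.73 phi -30.98 tilt -30.4 r 0.0734 F [ 5.93  0.78 -7.4 ] M [ 0.04  -0.091 -0.05 ] sd [0.46 0.58 0.39 0.03 0.03 0.02] T [np.float64(0.263), np.float64(0.276), np.float64(0.29)] op 0.0075 g 33.3 by -0.061
[-20.8 -31.  -32.8  58.2   5.5  80.6]
```

Emit:
{"op": "send_rows", "data": {"linear": [[0,0,0],[0,0,0]], "twist": [[0,0,0],[0,0,0]], "gripper": [14,14]}}

```text
time: 19.98
ee_pos: [0.486, -0.1575, 0.1821]
tcp_rot: [149.5, 0.0, 80.0]
wrist_force: [-0.1, 0.3, -0.1]
opening: 0.012
grasp_force: 0.0
```

```bash
python3 -c "
from h import *
for i in range(6):avg(8,'i%d'%i)"
```

```text
i0 t 20.38 phi -30.66 tilt -30.51 r 0.0744 F [-0.29 -0.25  0.1 ] M [ 0.008  0.465 -0.003] sd [0.33 0.42 0.48 0.03 0.02 0.01] T [np.float64(0.412), np.float64(0.41), np.float64(0.408)] op 0.0122 g 0.0 by -0.0612
i1 t 20.77 phi -30.82 tilt -30.5 r 0.0742 F [-0.34 -0.2  -0.25] M [-0.029  0.457  0.003] sd [0.48 0.63 0.53 0.02 0.03 0.02] T [np.float64(0.345), np.float64(0.341), np.float64(0.336)] op 0.0121 g 0.0 by -0.0612
i2 t 21.18 phi -30.89 tilt -30.48 r 0.0742 F [-0.96 -0.07  0.06] M [-0.017  0.608 -0.004] sd [0.69 0.45 0.46 0.03 0.08 0.04] T [np.float64(0.397), np.float64(0.389), np.float64(0.381)] op 0.012 g 0.7 by -0.0612
i3 t 21.57 phi -30.95 tilt -30.49 r 0.0741 F [-1.68  0.08  0.22] M [0.007 0.807 0.001] sd [0.61 0.54 0.36 0.03 0.04 0.03] T [np.float64(0.455), np.float64(0.441), np.float64(0.428)] op 0.0116 g 1.1 by -0.0612
i4 t 21.98 phi -30.86 tilt -30.5 r 0.0742 F [-2.28 -0.35 -0.38] M [-0.012  0.839 -0.012] sd [0.34 0.48 0.41 0.02 0.03 0.04] T [np.float64(0.269), np.float64(0.247), np.float64(0.225)] op 0.012 g 1.0 by -0.0612
i5 t 22.38 phi -30.8 tilt -30.5 r 0.0742 F [-1.98  0.07 -0.76] M [ 0.009  0.809 -0.007] sd [0.52 0.62 0.47 0.04 0.04 0.03] T [np.float64(0.257), np.float64(0.236), np.float64(0.215)] op 0.0124 g 0.9 by -0.0612
```

Emit:
{"op": "send_rows", "data": {"linear": [[0,0,0],[0,0,-0.03],[0,0,-0.03]], "twist": [[0,0,0],[0,0,0],[0,0,0]], "gripper": [50,50,50]}}

```text
time: 22.75
ee_pos: [0.4555, -0.152, 0.2341]
tcp_rot: [149.5, -0.0, 80.0]
wrist_force: [-0.2, -0.2, 0.9]
opening: 0.0425
grasp_force: 0.0
```

Emit:
{"op": "send_rows", "data": {"linear": [[0,0.0175,0.0011],[0,0.0175,0.0011],[0,0.0175,0.0011],[0,0.0175,0.0011],[0,0.0175,0.0011],[0,0.0175,0.0011],[0,0.0175,0.0011],[0,0.0175,0.0011]], "twist": [[0.75,0,0],[0.75,0,0],[0.75,0,0],[0.75,0,0],[0.75,0,0],[0.75,0,0],[0.75,0,0],[0.75,0,0]], "gripper": [50,50,50,50,50,50,50,50]}}

```text
time: 23.75
ee_pos: [0.5825, -0.1741, 0.229]
tcp_rot: [-151.6, 0.1, 80.0]
wrist_force: [-108.2, 29.9, 47.5]
opening: 0.0429
grasp_force: 0.0
```

```bash
python3 -c "
from h import *
feel()"
```

```text
t 23.75 p [ 0.0601 -0.0608  0.229 ] rpy [-1.5163e+02  7.0000e-02  8.0030e+01] F [-111.77   10.72   47.54] M [ 0.632  7.392 -0.348] op 0.0429 g 0.0
phi 28.45 r 0.1262 tau_y by F -15.2618 +M -7.8693
```

```bash
python3 -c "
from h import *
for i in range(3):
  im=camera('wrist');feel()
print(bot.get_obs()['q'].round(1))
cv2.imwrite('pics/w3.png',im[:,:,::-1])"
```

```text
t 23.8 p [ 0.0679 -0.0612  0.2134] rpy [-1.5122e+02  6.0000e-02  8.0050e+01] F [ 15.58  -1.09 -22.02] M [-9.100e-02 -1.782e+00 -1.000e-03] op 0.0429 g 0.0
phi 35.46 r 0.1171 tau_y by F 2.9827 +M 1.2011
t 23.85 p [ 0.064  -0.0609  0.2147] rpy [-1.5085e+02 -2.0000e-02  8.0050e+01] F [ 0.    0.28 -3.03] M [ 0.014 -0.471  0.04 ] op 0.0428 g 0.0
phi 33.5 r 0.1159 tau_y by F 0.1944 +M -0.2763
t 23.9 p [ 0.0606 -0.0607  0.2209] rpy [-1.5095e+02 -2.0000e-02  8.0040e+01] F [-1.4   0.4   0.84] M [ 0.036 -0.433  0.016] op 0.0427 g 0.0
phi 30.49 r 0.1194 tau_y by F -0.195 +M -0.6281
[-15.4  47.1  58.5 130.3  -2.6  85.2]
```

View pics/w3.png

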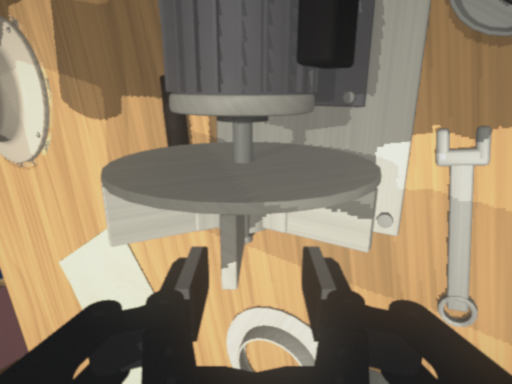

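The blade tip is at (230,285) and the jaws straddle it. But joint 4 ran into its range (130.3°) and the arm jerked, so I'll back the tilt off and grip at about 22°.

Emit:
{"op": "send_rows", "data": {"linear": [[0,-0.0083,0.0003],[0,-0.0083,0.0003],[0,0,0],[0,0,0]], "twist": [[-0.4,0,0],[-0.4,0,0],[0,0,0],[0,0,0]], "gripper": [50,50,50,50]}}

```text
time: 24.4
ee_pos: [0.5649, -0.1709, 0.2393]
tcp_rot: [-159.7, 0.1, 80.0]
wrist_force: [-0.4, -0.5, -0.4]
opening: 0.0425
grasp_force: 0.0
```

```bash
python3 -c "
from h import *
feel()
print(bot.get_obs()['q'].round(1))"
```

```text
t 24.4 p [ 0.0423 -0.0607  0.2393] rpy [-1.5969e+02  6.0000e-02  8.0020e+01] F [-0.3  -0.53 -0.39] M [-0.005 -0.296  0.001] op 0.0425 g 0.0
phi 19.22 r 0.1284 tau_y by F -0.0202 +M -0.316
[-15.9  32.6  41.4 119.   -2.1  84.5]
```

Emit:
{"op": "send_rows", "data": {"linear": [[0,0.0025,0.001],[0,0,0.026],[0,0,0.0255],[0,0,0],[0,0,0],[0,0,0]], "twist": [[0,0,0],[0,0,0],[0,0,0],[0,0,0],[0,0,0],[0,0,0]], "gripper": [60,60,60,0,0,0], "grip_force": 30}}

```text
time: 25.15
ee_pos: [0.55, -0.1684, 0.1875]
tcp_rot: [-159.5, 0.1, 80.0]
wrist_force: [-4.4, 2.0, 4.5]
opening: 0.0078
grasp_force: 29.2
```

```bash
python3 -c "
from h import *
feel()
print(bot.get_obs()['q'].round(1))"
```

```text
t 25.15 p [ 0.0271 -0.0608  0.1875] rpy [-1.5951e+02  5.0000e-02  8.0030e+01] F [-4.68  1.24  4.49] M [ 0.006  1.351 -0.016] op 0.0078 g 29.2
phi 21.33 r 0.0746 tau_y by F -0.4473 +M 0.9034
[-16.   28.7  30.1 111.7  -2.2  84.4]
```

Emit:
{"op": "send_rows", "data": {"linear": [[0,-0.0062,0.0003],[0,-0.0062,0.0003],[0,-0.0062,0.0003],[0,-0.0062,0.0003],[0,-0.0062,0.0003],[0,-0.0062,0.0003],[0,-0.0062,0.0003],[0,-0.0062,0.0003]], "twist": [[-0.48,0,0],[-0.48,0,0],[-0.48,0,0],[-0.48,0,0],[-0.48,0,0],[-0.48,0,0],[-0.48,0,0],[-0.48,0,0]], "gripper": [0,0,0,0,0,0,0,0]}}

```text
time: 26.15
ee_pos: [0.5017, -0.1598, 0.1885]
tcp_rot: [161.9, 0.0, 80.0]
wrist_force: [-6.9, 2.6, 5.5]
opening: 0.0077
grasp_force: 31.5
```

Emit:
{"op": "send_rows", "data": {"linear": [[0,0,0],[0,0,0],[0,0,0]], "twist": [[0,0,0],[0,0,0],[0,0,0]], "gripper": [0,13,13]}}

```text
time: 26.52
ee_pos: [0.5026, -0.1601, 0.1875]
tcp_rot: [162.1, 0.1, 80.0]
wrist_force: [-1.4, 0.0, 0.2]
opening: 0.0108
grasp_force: 0.4
```

```bash
python3 -c "
from h import *
for i in range(7):avg(8,'k%d'%i)"
```

```text
k0 t 26.93 phi -16.99 tilt -17.93 r 0.0722 F [-0.21  0.12  0.02] M [0.003 0.294 0.002] sd [0.25 0.41 0.37 0.03 0.02 0.03] T [np.float64(0.244), np.float64(0.242), np.float64(0.24)] op 0.0113 g 0.0 by -0.0608
k1 t 27.32 phi -17.29 tilt -17.95 r 0.0723 F [ 0.35 -0.18  0.1 ] M [0.    0.278 0.005] sd [0.52 0.17 0.27 0.02 0.02 0.03] T [np.float64(0.374), np.float64(0.378), np.float64(0.381)] op 0.011 g 0.0 by -0.0608
k2 t 27.73 phi -17.3 tilt -17.95 r 0.0724 F [0.05 0.18 0.04] M [ 0.016  0.272 -0.001] sd [0.47 0.36 0.49 0.04 0.03 0.01] T [np.float64(0.287), np.float64(0.288), np.float64(0.288)] op 0.0111 g 0.0 by -0.0608Traceback (most recent call last):
  File "<string>", line 3, in <module>
    for i in range(7):avg(8,'k%d'%i)
                      ~~~^^^^^^^^^^^
  File "h.py", line 31, in avg
    camera("top");o=bot.get_obs();L.append(np.r_[z.apply(o['wrist_force']),z.apply(o['torque']),z.apply(o['ee_pos']-[b[0],b[1],0])])
    ~~~~~~^^^^^^^
ValueError: 200 camera calls are used up
```

Camera calls are used up by the force averaging; from here I read forces between rows. With no lean here, the heavy side must be near the bottom. I'll wait a bit, then test both sides.

Emit:
{"op": "send_rows", "data": {"linear": [[0,0,0],[0,0,0],[0,0,0],[0,0,0],[0,0,0],[0,0,0],[0,0,0],[0,0,0]], "twist": [[0,0,0],[0,0,0],[0,0,0],[0,0,0],[0,0,0],[0,0,0],[0,0,0],[0,0,0]], "gripper": [13,13,13,13,13,13,13,13]}}

```text
time: 28.88
ee_pos: [0.5021, -0.1599, 0.1871]
tcp_rot: [162.1, 0.0, 80.0]
wrist_force: [-0.2, -0.3, 0.3]
opening: 0.011
grasp_force: 0.0
```

```bash
python3 -c "
from h import *
feel()"
```

```text
t 28.88 p [-0.0215 -0.0608  0.1871] rpy [1.6206e+02 4.0000e-02 8.0020e+01] F [-0.1  -0.32  0.32] M [ 0.03   0.253 -0.016] op 0.011 g 0.0
phi -17.31 r 0.0723 tau_y by F 0.0 +M 0.2532
```

Emit:
{"op": "send_rows", "data": {"linear": [[0,0,0],[0,0,0],[0,0,0],[0,0,0],[0,0,0],[0,0,0],[0,0,0],[0,0,0]], "twist": [[0,0,0],[0,0,0],[0,0,0],[0,0,0],[0,0,0],[0,0,0],[0,0,0],[0,0,0]], "gripper": [13,13,13,13,13,13,13,13]}}

```text
time: 29.88
ee_pos: [0.5021, -0.1599, 0.1871]
tcp_rot: [162.1, 0.0, 80.0]
wrist_force: [-0.3, 0.0, -0.7]
opening: 0.011
grasp_force: 0.0
```

```bash
python3 -c "
from h import *
feel()"
```

```text
t 29.88 p [-0.0215 -0.0608  0.1871] rpy [1.6206e+02 4.0000e-02 8.0020e+01] F [-0.31 -0.02 -0.72] M [-0.007  0.285  0.002] op 0.011 g 0.0
phi -17.3 r 0.0724 tau_y by F -0.0369 +M 0.2485
```

Emit:
{"op": "send_rows", "data": {"linear": [[0,0,0],[0,0,0],[0,-0.007,0.0003],[0,-0.007,0.0003],[0,-0.007,0.0003],[0,-0.007,0.0003],[0,0,0],[0,0,0]], "twist": [[0,0,0],[0,0,0],[-0.55,0,0],[-0.55,0,0],[-0.55,0,0],[-0.55,0,0],[0,0,0],[0,0,0]], "gripper": [0,0,0,0,0,0,0,13]}}

```text
time: 30.88
ee_pos: [0.4781, -0.1558, 0.1742]
tcp_rot: [140.0, 0.1, 80.0]
wrist_force: [-0.6, -0.0, 0.1]
opening: 0.0113
grasp_force: 0.7
```

Emit:
{"op": "send_rows", "data": {"linear": [[0,0,0],[0,0,0],[0,0,0],[0,0,0]], "twist": [[0,0,0],[0,0,0],[0,0,0],[0,0,0]], "gripper": [13,13,13,13]}}

```text
time: 31.38
ee_pos: [0.4781, -0.1557, 0.1737]
tcp_rot: [140.1, 0.0, 80.0]
wrist_force: [-0.8, -0.7, 0.5]
opening: 0.0114
grasp_force: 0.0
```

```bash
python3 -c "
from h import *
feel()"
```

```text
t 31.38 p [-0.0459 -0.0608  0.1737] rpy [1.4007e+02 4.0000e-02 8.0030e+01] F [-0.67 -0.85  0.54] M [0.001 0.508 0.037] op 0.0114 g 0.0
phi -39.49 r 0.0721 tau_y by F -0.0129 +M 0.4956
```

Emit:
{"op": "send_rows", "data": {"linear": [[0,0,0],[0,0,0],[0,0,0],[0,0,0],[0,0,0],[0,0,0],[0,0,0],[0,0,0]], "twist": [[0,0,0],[0,0,0],[0,0,0],[0,0,0],[0,0,0],[0,0,0],[0,0,0],[0,0,0]], "gripper": [13,13,13,13,13,13,13,13]}}

```text
time: 32.38
ee_pos: [0.478, -0.1557, 0.1737]
tcp_rot: [140.1, 0.0, 80.0]
wrist_force: [0.9, -0.3, 0.6]
opening: 0.0113
grasp_force: 0.0
```

```bash
python3 -c "
from h import *
feel()"
```

```text
t 32.38 p [-0.046  -0.0608  0.1737] rpy [1.4006e+02 4.0000e-02 8.0020e+01] F [ 0.94 -0.12  0.63] M [-0.032  0.62  -0.018] op 0.0113 g 0.0
phi -39.52 r 0.0722 tau_y by F 0.0812 +M 0.7012
```

Emit:
{"op": "send_rows", "data": {"linear": [[0,0,0],[0,0,0],[0,0,0],[0,0,0],[0,0,0],[0,0,0],[0,0,0],[0,0,0]], "twist": [[0,0,0],[0,0,0],[0,0,0],[0,0,0],[0,0,0],[0,0,0],[0,0,0],[0,0,0]], "gripper": [13,13,13,13,13,13,13,13]}}

```text
time: 33.38
ee_pos: [0.478, -0.1557, 0.1737]
tcp_rot: [140.1, 0.0, 80.0]
wrist_force: [-0.8, -0.1, -0.3]
opening: 0.0111
grasp_force: 0.0
```

```bash
python3 -c "
from h import *
feel()"
```

```text
t 33.38 p [-0.046  -0.0608  0.1737] rpy [1.4006e+02 5.0000e-02 8.0020e+01] F [-0.77 -0.24 -0.34] M [0.023 0.561 0.034] op 0.0111 g 0.0
phi -39.54 r 0.0722 tau_y by F -0.0587 +M 0.5026
```

Emit:
{"op": "send_rows", "data": {"linear": [[0,0,0],[0,0,0],[0,0,0],[0,0,0],[0,0,0],[0,0,0],[0,0,0],[0,0,0]], "twist": [[0,0,0],[0,0,0],[0,0,0],[0,0,0],[0,0,0],[0,0,0],[0,0,0],[0,0,0]], "gripper": [11,11,11,11,11,11,11,11]}}

```text
time: 34.38
ee_pos: [0.478, -0.1557, 0.1738]
tcp_rot: [140.1, 0.0, 80.0]
wrist_force: [-0.0, 0.2, 1.6]
opening: 0.0094
grasp_force: 0.5
```

```bash
python3 -c "
from h import *
feel()"
```

```text
t 34.38 p [-0.046  -0.0608  0.1738] rpy [1.4005e+02 4.0000e-02 8.0020e+01] F [-0.08  0.24  1.64] M [-0.014  0.394 -0.051] op 0.0094 g 0.5
phi -39.5 r 0.0723 tau_y by F 0.071 +M 0.4648
```

Emit:
{"op": "send_rows", "data": {"linear": [[0,0,0],[0,0,0],[0,0,0],[0,0,0]], "twist": [[0,0,0],[0,0,0],[0,0,0],[0,0,0]], "gripper": [11,11,11,11]}}

```text
time: 34.88
ee_pos: [0.478, -0.1557, 0.1737]
tcp_rot: [140.1, 0.0, 80.0]
wrist_force: [0.5, -0.2, 1.2]
opening: 0.0094
grasp_force: 0.5
```

```bash
python3 -c "
from h import *
feel()"
```

```text
t 34.88 p [-0.046  -0.0608  0.1737] rpy [1.4006e+02 4.0000e-02 8.0020e+01] F [ 0.49 -0.1   1.21] M [-0.007  0.356 -0.029] op 0.0094 g 0.5
phi -39.55 r 0.0722 tau_y by F 0.0832 +M 0.4395
```

Emit:
{"op": "send_rows", "data": {"linear": [[0,0,0],[0,0,0],[0,0,0],[0,0,0]], "twist": [[0,0,0],[0,0,0],[0,0,0],[0,0,0]], "gripper": [11,11,11,11]}}

```text
time: 35.38
ee_pos: [0.478, -0.1557, 0.1737]
tcp_rot: [140.1, 0.0, 80.0]
wrist_force: [0.6, -0.3, 1.3]
opening: 0.0094
grasp_force: 0.5
```

```bash
python3 -c "
from h import *
feel()"
```

```text
t 35.38 p [-0.046  -0.0608  0.1737] rpy [1.4006e+02 4.0000e-02 8.0020e+01] F [ 0.59 -0.15  1.26] M [ 0.018  0.436 -0.081] op 0.0094 g 0.5
phi -39.55 r 0.0722 tau_y by F 0.0906 +M 0.5263
```

Leaning is negative at +29°, about zero at -18° and positive at -40°, so the heavy side is down with this blade at about -17°. I'll pinch, turn there and hold.

Emit:
{"op": "send_rows", "data": {"linear": [[0,0,0],[0,0,0],[0,0.0058,0.0002],[0,0.0058,0.0002],[0,0.0058,0.0002],[0,0.0058,0.0002],[0,0.0058,0.0002],[0,0,0]], "twist": [[0,0,0],[0,0,0],[0.46,0,0],[0.46,0,0],[0.46,0,0],[0.46,0,0],[0.46,0,0],[0,0,0]], "gripper": [0,0,0,0,0,0,0,0], "grip_force": 40}}

```text
time: 36.38
ee_pos: [0.5032, -0.1601, 0.1872]
tcp_rot: [163.3, 0.0, 80.0]
wrist_force: [-5.7, 0.5, 5.3]
opening: 0.0073
grasp_force: 42.3
```

Emit:
{"op": "send_rows", "data": {"linear": [[0,0,0],[0,0,0],[0,0,0],[0,0,0],[0,0,0],[0,0,0],[0,0,0],[0,0,0]], "twist": [[0,0,0],[0,0,0],[0,0,0],[0,0,0],[0,0,0],[0,0,0],[0,0,0],[0,0,0]], "gripper": [0,0,0,0,0,0,0,0]}}

```text
time: 37.38
ee_pos: [0.5026, -0.16, 0.1872]
tcp_rot: [163.1, 0.0, 80.0]
wrist_force: [-2.1, -0.6, -6.0]
opening: 0.0075
grasp_force: 40.6
```

```bash
python3 -c "
from h import *
feel()
print(bot.get_obs()['qd'].round(2))
from workcell import ticket
print(ticket.job_done())"
```

```text
t 37.38 p [-0.0209 -0.0608  0.1872] rpy [1.6311e+02 4.0000e-02 8.0020e+01] F [-1.96 -0.93 -5.98] M [-0.087  1.168 -0.118] op 0.0075 g 40.6
phi -16.84 r 0.0723 tau_y by F -0.2611 +M 0.9071
[ 0.02  0.08  0.02 -0.07  0.05  0.05]
the job is handed in; nothing more can be done
None
```

The job is handed in at 37.4 s: lever down, and a blade pinched at about 40 N and still, with the heavy side estimated within about 5° of the bottom; no verdict came back, and the wrist force briefly read about 122 N (limit 120) when joint 4 neared its range, so that check may have failed.

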